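# Pull the rejected counting chamber from a snug bay and discard it

### The arm

A 6-joint arm with a two-finger parallel gripper is mounted at the origin on a cart in front of the work surface, level with it; the furniture and walls round the work are solid. World frame = base frame: x ahead of the robot, y to its left, z up, the work surface at z = 0. Lengths are in m, angles in rad, forces in N, time in s.
With the tool pointing down it reaches from about 0.25 to 0.775 m from the base axis. Payload 4 kg.
Tool frame: the origin (TCP) lies midway between the tips of the shut fingers; the grasp point (between the pads) lies r.hold_point_z behind it (r.hold_point_z is the distance from the TCP to the grasp point, in m); z points along the fingers, x is the direction in which the jaws open and shut, and the axes are right-handed (so a half turn about z gives the same grasp; the last joint's range is limited). The gripper opens to 85 mm and grips with 20 to 120 N. Pads are 22 mm wide; open, the fingers measure 114 mm over their backs; the gripper's body (76 mm by 85 mm) begins 54 mm behind the grasp point. The pads swing forward as they close: fully open they stand 13 mm farther back than shut.
Start: joints at [-1.244, 0.087, 1.371, -0, 1.684, -0.103], TCP at [0.229, -0.5, 0.208] pointing down, gripper open.
Joint ranges: [-3.1, 3.1], [-0.76, 2.03], [0.27, 2.55], [-1.08, 4.22], [0.17, 2.65], [-2.57, 2.57]. Speed limits (rad/s): [2.79, 2.79, 3.14, 3.14, 3.14, 3.14].

### API

Orientations are given as a unit quaternion [w, x, y, z].
In Python, from plant import r, cams gives the robot as it stands.
- The arm moves only by the tool servo_tool, never from a script. Its argument "series" is a list of rows, each a list of 6 numbers: the shift along the tool's x, y, z normalised to -1 to 1, where 1 is 500 mm, then the turn, a rotation vector about the tool's x, y, z normalised to -1 to 1, where 1 is pi/2 rad. A call has 1 to 20 rows; each row is the pose to reach, as a shift and turn from the pose commanded when the call began, along the tool's axes at that moment; what a row does not reach only later rows make up. A row lasts 1/8 s, in which the tool goes at most 62.5 mm and 10.7 degrees, less where a joint would pass 70% of its speed; a pose out of reach is approached as far as the arm can. A call with a number of a shift or a turn outside -1 to 1 is refused whole. A call with a gripper value outside its range is refused whole. "hand" is the opening, from 0 (shut) to 1 (fully open), set as the call begins (left out, the last holds). The fingers move at their own pace and stop on an object; "newtons" is the grip in N (left out, the last holds). Time passes only in rows, so rows that repeat a pose let the fingers close. It gives the time, the measured TCP pose, the force and the opening at its end, in the units of the state.
- r.state(): the state, without advancing time (a new reading comes with each control period).
- cams.camera(name): name is "side" or "top"; returns (picture, depth): 420x560x3 uint8, red, green, blue; 420x560 float32, m along the optical axis (not along the pixel's ray), 0 where there is no reading.
- cams.camera_model(name): a dict with "fx", "fy", "cx", "cy" (pixels), "view" (4x4, takes a point from world to camera coordinates). Camera axes: x right, y down, z forward; pixel columns grow to the right and rows downward; lengths in m; the calibration is good to about 2 mm. A picture is of the moment at which its call begins. camera_model takes no time and is no camera call.
- r.finish_job(): hands the job in, once; it reports no verdict.
Trained networks look in the newest picture that a camera, given by its name, has taken for a name from the list of things; names that differ only in an ending like _2 or _b are one class to them, and where a whole thing is asked for, a point or a joint stands for the part that bears it (a point fixed in the world has none). Each returns a list of dicts, best first, with "score" (0 to 1); they miss things now and then, are a little off and sometimes report something else, mostly with a low value. They report only what shows in the picture. A call takes as long as a camera call. They do not tell look-alikes from the thing itself.
- cams.silhouettes(camera, label): "region" (420x560 bool, what is visible of it) and "uv" ([column, row] in pixels, amid what is visible of it).
The state is a dict: "t": time; "qpos": joint angles; "dq": joint speeds; "tau": joint torques, N m; "ee_pos": TCP position; "tool_rot": TCP orientation; "force": force on the tool from outside, world axes, zero at the start; "moment": the same for the moment, N m; "opening": finger opening in m.
Only numpy, scipy, OpenCV 4.12 (cv2) and the standard library are available. Lean on these libraries where they do the work, as an engineer would, in place of code of your own. Each camera call takes 0.05 s, during which the arm holds its last target. There are 200 camera calls.

### The job

One of the three counting chambers in the bench rack is rejected: the one whose bay has the upright metal tab standing behind it. Its bay is too snug for fingers, so press lightly on top of the case (the glass must not be leaned on hard) and draw it out of the open front of the bay until it can be gripped by its sides, then lower it into the wire basket and let go just above the bottom, so that it falls no more than a centimetre or two. It must end lying flat on the basket's bottom; leave the other two chambers in their bays, and do not disturb the objective can, the oil bottle or the petri dish.

Things in the scene. Friction and masses are not known exactly. Their poses are not given: they have to be found in the camera images.
- rack: fixed dark steel rack, three 47 mm bays (centres y -51, 0, 51 mm), open at the front (-x, to the robot). Origin on the table under the middle bay. Floor 3 mm thick, x -122 to 54, 161 wide. Dividers 4 mm wide, tops 15 mm over the table, at y +-25.5, +-76.5, x -48 to 48; back stop x 47.5 to 53.5, 19 mm high. Before the dividers (x -122 to -48) the floor is a bare apron
- reject_case: the rejected one: flat grey case of a glass counting chamber, all three alike: a plain slab 88 x 44 x 10.5 mm, about 60 g, lying in a bay with its length along the rack's x. Origin: centre of its underside; own y along its 88 mm length, own x across its 44 mm width, z up. It is drawn out along the rack's -x
- good_case_1: a good one, to be left: flat grey case of a glass counting chamber, all three alike: a plain slab 88 x 44 x 10.5 mm, about 60 g, lying in a bay with its length along the rack's x. Origin: centre of its underside; own y along its 88 mm length, own x across its 44 mm width, z up
- good_case_2: a good one, to be left: flat grey case of a glass counting chamber, all three alike: a plain slab 88 x 44 x 10.5 mm, about 60 g, lying in a bay with its length along the rack's x. Origin: centre of its underside; own y along its 88 mm length, own x across its 44 mm width, z up
- tab: fixed upright tab of dark sheet metal, 26 mm wide, 3 mm thick, 45 mm high, standing just behind the back stop of the rejected case's bay; origin at the middle of its lower front edge
- basket: fixed open wire basket (fine steel mesh), outside 180 (its x) x 150 (its y) x 60 mm high, walls 4 mm; origin on the table under its centre; its inner bottom lies 6 mm above the table
- objective_can: bystander: white upright can, 41 mm diameter, 57 mm high; origin under its centre
- oil_bottle: bystander: small amber bottle with a black cap, 26 mm diameter, 64 mm high; origin under its centre
- petri_dish: bystander: flat round dish, 60 mm diameter, 14 mm high; origin under its centre
Mind the look-alikes: they are no part of the job. What is shaped like the reject_case but purple or yellow is not meant.

How it is judged:
On the way:
1. the rejected case has been drawn at least 25 mm towards the open front of its bay, still lying on the rack (x of reject_case in the frame of rack below -0.025 m and z of reject_case in the frame of rack below 0.012 m and angle between reject_case's own z axis and vertical below 0.2 rad and contact force between reject_case and rack above 0.05 N), for 0.1 s.
At the end, for the whole second after the job is handed in: The rejected case lies at rest on the basket's bottom: its centre within 75 mm (basket x) and 60 mm (basket y) of the basket's centre, its underside less than 20 mm above the table, tilted less than 0.2 rad; the other two cases are within 15 mm of where they started (x of reject_case in the frame of basket between -0.075 and 0.075 m and y of reject_case in the frame of basket between -0.06 and 0.06 m and z of reject_case in the frame of basket between 0 and 0.02 m and angle between reject_case's own z axis and vertical below 0.2 rad and linear speed of reject_case below 0.02 m/s and distance of each of good_case_1, good_case_2 from where it was at the start of the episode below 0.015 m); the robot touches nothing.
It fails at once if the rejected case is pressed on the rack with more than 40 N (contact force between reject_case and rack above 40 N).
It fails at once if the rejected case falls freely faster than 0.8 m/s (from more than about 30 mm) (linear speed of reject_case above 0.8 m/s and contact force between reject_case and the fingers below 0.1 N).
It fails at once if the objective can, the oil bottle or the petri dish is moved more than 30 mm (distance of any of objective_can, oil_bottle, petri_dish from where it was at the start of the episode above 0.03 m).
It also fails if it takes over 54 s, if anything falls off the work surface, if the arm or the gripper's body presses on something with over 40 N, if the wrist force passes 120 N, or if a joint passes its speed limit or range.

## Working session

There is one attempt and no reset: what is moved stays moved. The work goes in short steps, Python scripts to look and compute and a tool call to move; the robot and the scene stay as the last step left them, time stands still between calls to the robot, and variables do not carry over. Pictures are saved under pics/ and viewed, about 8 in all and at most 12, crops included, and the job is handed in when it is done.

Besides the shell and the picture viewer there is one more tool, called after "Request:" by a JSON object that holds its "name" and its "arguments". servo_tool: Moves the arm, as the interface text tells. Its arguments: {"type":"object","properties":{"series":{"type":"array","items":{"type":"array","items":{"type":"number","minimum":-1,"maximum":1}}},"hand":{"type":"number"},"newtons":{"type":"number"}},"required":["series"]}

```bash
mkdir -p pics; cat > h.py <<'E'
import numpy as np, cv2
from plant import r, cams
def shot(n,f):
    im,d=cams.camera(n); cv2.imwrite('pics/'+f,im[:,:,::-1]); return im,d
def world(n,d):
    m=cams.camera_model(n); v,u=np.mgrid[:d.shape[0],:d.shape[1]]
    P=np.stack([(u-m['cx'])*d/m['fx'],(v-m['cy'])*d/m['fy'],d,np.ones_like(d)],-1)
    W=(P@np.linalg.inv(m['view']).T)[...,:3]; W[d==0]=np.nan; return W
E
python3 - <<'E'
from h import *
print(r.state(), r.hold_point_z)
for n in ['top','side']:
    im,d=shot(n,n+'0.png'); W=world(n,d); np.save(n+'W.npy',W)
    for l in ['rack','reject_case','tab','basket','objective_can','oil_bottle','petri_dish']:
        for s in cams.silhouettes(n,l)[:5]:
            w=W[s['region']]; print(n,l,round(s['score'],2),np.round(s['uv']),s['region'].sum(),np.round(np.nanmedian(w,0),3),np.round(np.nanpercentile(w,2,axis=0),3),np.round(np.nanpercentile(w,98,axis=0),3))
E
```

```text
{'t': 0.0, 'qpos': array([-1.24411002e+00,  8.79530137e-02,  1.37226917e+00,  1.24363624e-06,
        1.68355491e+00, -1.03085046e-01]), 'dq': array([ 0.00150086, -0.00033714, -0.00071859,  0.00118633, -0.00059901,
        0.00044975]), 'tau': array([-6.01294432e-04, -3.51869667e+01, -3.13272607e+01, -2.11804977e-04,
        1.09122426e-02,  5.54304165e-06]), 'ee_pos': array([ 0.22899493, -0.49947023,  0.20693267]), 'tool_rot': array([-6.81810242e-04,  8.41623846e-01, -5.40063060e-01, -8.53272748e-04]), 'force': array([-0.44754891,  0.80047276, -0.02220938]), 'moment': array([ 0.03857705,  0.00848272, -0.03785218]), 'opening': 0.08553033096951361} 0.0187
top rack 0.89 [274. 224.] 2262 [0.504 0.06  0.003] [ 0.448 -0.031 -0.001] [0.632 0.139 0.019]
top reject_case 0.96 [210. 189.] 501 [0.589 0.233 0.009] [0.549 0.21  0.005] [0.632 0.257 0.013]
top reject_case 0.82 [166. 177.] 485 [0.633 0.357 0.009] [0.595 0.336 0.004] [0.676 0.381 0.014]
top reject_case 0.77 [296. 204.] 507 [ 0.559 -0.003  0.013] [ 0.519 -0.027  0.008] [0.601 0.022 0.016]
top reject_case 0.56 [130. 274.] 595 [0.364 0.
[... 1037 characters left out ...]

side reject_case 0.53 [244. 159.] 231 [0.365 0.433 0.011] [0.322 0.414 0.   ] [0.407 0.48  0.015]
side tab 0.68 [294. 224.] 307 [0.584 0.096 0.014] [0.542 0.074 0.011] [0.625 0.126 0.017]
side tab 0.54 [304. 253.] 80 [ 0.619 -0.019  0.015] [ 0.615 -0.028  0.002] [ 0.628 -0.004  0.047]
side basket 0.78 [240. 338.] 2771 [ 0.516 -0.293  0.006] [ 0.416 -0.342 -0.002] [ 0.607 -0.151  0.061]
side objective_can 0.86 [338. 271.] 465 [ 0.706 -0.098  0.044] [ 0.687 -0.105  0.003] [ 0.725 -0.068  0.059]
side oil_bottle 0.7 [189. 263.] 249 [ 0.363 -0.107  0.038] [ 0.349 -0.113  0.003] [ 0.372 -0.091  0.066]
side petri_dish 0.79 [227. 192.] 215 [0.361 0.245 0.015] [0.334 0.222 0.002] [0.386 0.278 0.018]
```

View pics/top0.png

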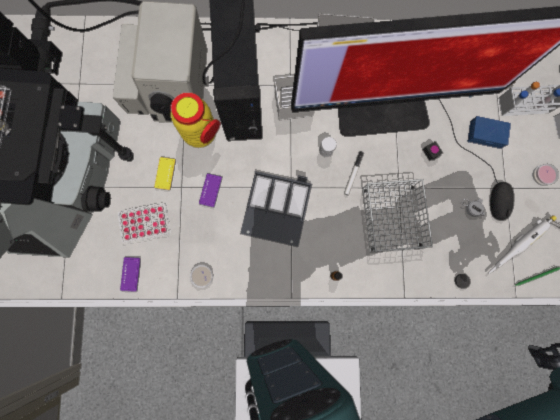

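View pics/side0.png

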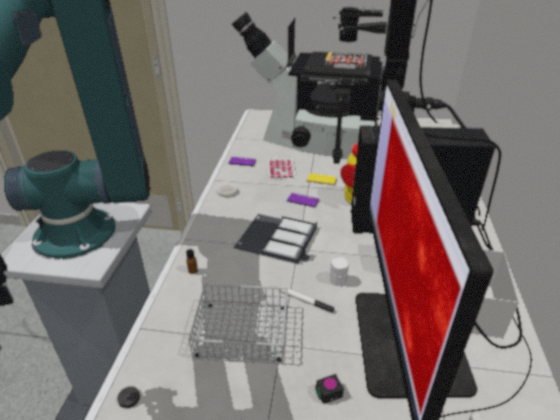

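The top view shows three pale cases at about (261,191), (281,195) and (300,199). The tab stands behind the right-hand one, at (300,176). The basket is at (396,215), the bottle at (336,275) and the can at (328,146). The side view agrees: the tab is behind the case nearest the basket. Next I fit the poses.

```bash
python3 - <<'E'
from h import *
W=np.load('topW.npy'); S=np.load('sideW.npy')
im=cv2.imread('pics/top0.png'); g=im.min(2)
def rect(p):
    (c,s,a)=cv2.minAreaRect((p[:,:2]*1000).astype(np.float32)); return np.round(c,1),np.round(s,1),round(a,1)
m=(g>140)&(W[...,2]>.006)&(W[...,2]<.025)&(W[...,0]>.45)&(W[...,0]<.65)&(W[...,1]>-.06)&(W[...,1]<.16)
n,l,st,c=cv2.connectedComponentsWithStats(m.astype(np.uint8))
for i in range(1,n):
    if st[i,4]>100: p=W[l==i]; print('case',c[i],st[i,4],rect(p),np.round(np.median(p[:,2]),4))
for nm,w in(('top',W),('side',S)):
    q=w.reshape(-1,3); q=q[~np.isnan(q[:,0])]
    b=q[(q[:,2]>.05)&(q[:,2]<.07)&(q[:,0]>.36)&(q[:,0]<.66)&(q[:,1]<-.13)&(q[:,1]>-.4)]
    print(nm,'rim',len(b),rect(b), np.round(b.min(0),3),np.round(b.max(0),3))
    t=q[(q[:,2]>.03)&(q[:,2]<.05)&(abs(q[:,0]-.62)<.03)&(abs(q[:,1]+.02)<.04)]; print('tab',len(t),t.mean(0))
    o=q[(q[:,2]>.03)&(q[:,0]>.3)&(q[:,0]<.4)&(abs(q[:,1]+.1)<.05)]; print('bottle',len(o),o.min(0),o.max(0))
rk=[x for x in q if 0]
dk=(g<90)&(abs(W[...,2]-.004)<.008)&(W[...,0]>.4)&(W[...,0]<.66)&(W[...,1]>-.06)&(W[...,1]<.17)
n,l,st,c=cv2.connectedComponentsWithStats((dk|m).astype(np.uint8)); i=1+st[1:,4].argmax(); print('rack',rect(W[l==i]))
big=cv2.resize(im[110:310,220:480],None,fx=3,fy=3,interpolation=cv2.INTER_CUBIC); cv2.imwrite('pics/crop0.png',big)
E
```

```text
case [260.12562814 191.38442211] 398 (array([584.9,  96.6]), array([39.3, 81.2]), 77.8) 0.0129
case [278.93261456 195.0754717 ] 371 (array([575.5,  47.6]), array([37.7, 79.7]), 76.6) 0.013
case [297.58438287 199.42821159] 397 (array([563.9,  -3.4]), array([39. , 80.2]), 77.3) 0.013
top rim 406 (array([ 515.9, -265.1]), array([179.9, 152.1]), 4.7) [ 0.421 -0.346  0.05 ] [ 0.61  -0.183  0.066]
tab 24 [ 0.61729144 -0.01551704  0.0407454 ]
bottle 84 [ 0.34823157 -0.11091972  0.03209304] [ 0.37112883 -0.08921876  0.06865258]
side rim 664 (array([ 514.9, -262.8]), array([180., 153.]), 4.5) [ 0.42  -0.345  0.05 ] [ 0.61  -0.181  0.064]
tab 24 [ 0.61752671 -0.01753743  0.04030657]
bottle 154 [ 0.34686314 -0.11328035  0.03023482] [ 0.3719367  -0.09095487  0.06718317]
rack (array([536.7,  53.9]), array([158.3, 171.1]), 77.2)
```

View pics/crop0.png

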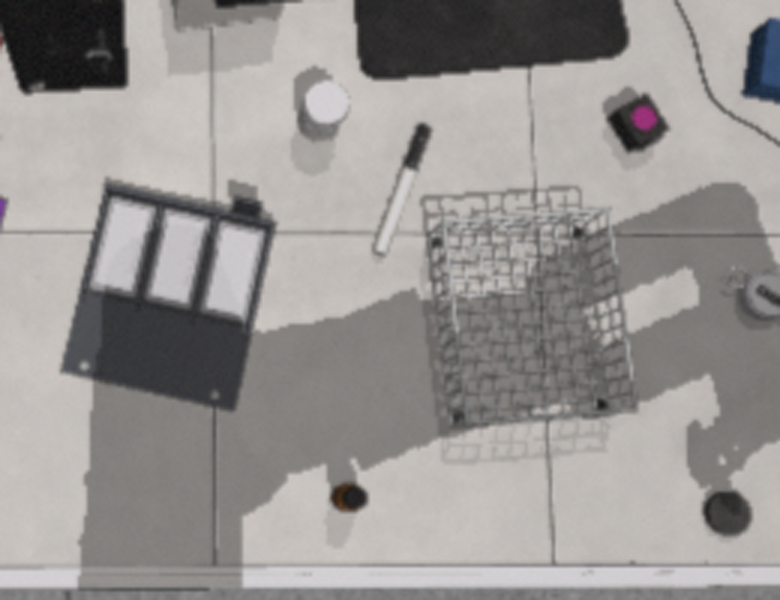

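Request:
{"name": "servo_tool", "arguments": {"series": [[-0.6,-0.96,0.1,0,0,0.413],[-0.6,-0.96,0.1,0,0,0.413],[-0.6,-0.96,0.1,0,0,0.413],[-0.6,-0.96,0.1,0,0,0.413],[-0.6,-0.96,0.1,0,0,0.413],[-0.6,-0.96,0.1,0,0,0.413],[-0.6,-0.96,0.1,0,0,0.413],[-0.6,-0.96,0.1,0,0,0.413],[-0.6,-0.96,0.1,0,0,0.413],[-0.6,-0.96,0.1,0,0,0.413],[-0.6,-0.96,0.1,0,0,0.413],[-0.6,-0.96,0.1,0,0,0.413],[-0.6,-0.96,0.1,0,0,0.413],[-0.6,-0.96,0.1,0,0,0.413]], "hand": 0, "newtons": 40}}

```text
t: 2.55
ee_pos: [0.5402, -0.0284, 0.1585]
tool_rot: [0.0, -0.625, 0.781, -0.0]
force: [0.1, 0.2, -0.0]
opening: 0.0002
```

```bash
cat > g.py <<'E'
# usage: g.py x y z yaw_deg -> normalised row from the current (measured) pose; tool pointing straight down
import sys; from h import *; from scipy.spatial.transform import Rotation as R
s=r.state(); q=s['tool_rot']; A=R.from_quat(q[[1,2,3,0]])
x,y,z,yaw=map(float,sys.argv[1:])
T=R.from_euler('z',yaw,degrees=True)*R.from_rotvec([np.pi,0,0])
print('t',round(s['t'],2),'pos',np.round(s['ee_pos'],4),'F',np.round(s['force'],2),'open',round(s['opening'],4),'q',np.round(s['qpos'],2))
print('row',np.round(np.r_[A.inv().apply(np.array([x,y,z])-s['ee_pos'])/.5,(A.inv()*T).as_rotvec()/(np.pi/2)],4))
E
python3 g.py .556 -.003 .03 -102.6
```

```text
t 2.55 pos [ 0.5402 -0.0284  0.1585] F [ 0.11  0.16 -0.02] open 0.0002 q [-0.16  0.08  1.47 -0.    1.58  1.63]
row [-5.66e-02 -1.94e-02  2.57e-01 -4.00e-04 -1.00e-04 -6.00e-04]
```

Request:
{"name": "servo_tool", "arguments": {"series": [[-0.0566,-0.0194,0.1,0,0,0],[-0.0566,-0.0194,0.2,0,0,0],[-0.0566,-0.0194,0.257,0,0,0],[-0.0566,-0.0194,0.257,0,0,0],[-0.0566,-0.0194,0.257,0,0,0]]}}

```text
t: 3.18
ee_pos: [0.5573, -0.0023, 0.0313]
tool_rot: [0.001, -0.625, 0.78, -0.001]
force: [0.4, 0.0, 0.3]
opening: -0.0
```

```bash
python3 g.py .556 -.003 .014 -102.6; python3 -c "
from h import *
im,d=shot('top','t1.png');cv2.imwrite('pics/c1.png',cv2.resize(im[150:260,230:340,::-1],None,fx=5,fy=5))"
```

```text
t 3.17 pos [ 0.5573 -0.0023  0.0313] F [0.37 0.02 0.33] open -0.0 q [-0.11  0.2   1.6  -0.    1.34  1.68]
row [ 0.002   0.0023  0.0347 -0.0018  0.0001  0.0002]
```

View pics/c1.png

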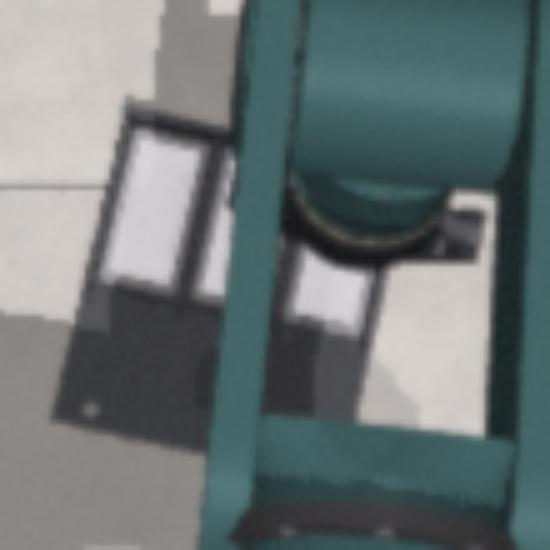

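The arm hides the fingertips, but the gripper stands over the right-hand case, whose front shows at (330,290). The other two cases are in place. Now I lower in small steps until it touches.

Request:
{"name": "servo_tool", "arguments": {"series": [[0.002,0.002,0.015,0,0,0],[0.002,0.002,0.026,0,0,0],[0.002,0.002,0.031,0,0,0],[0.002,0.002,0.033,0,0,0],[0.002,0.002,0.034,0,0,0],[0.002,0.002,0.034,0,0,0]]}}

```text
t: 3.98
ee_pos: [0.5551, -0.0025, 0.0127]
tool_rot: [0.0, -0.626, 0.78, -0.0]
force: [0.2, -0.3, 0.2]
opening: -0.0003
```

Request:
{"name": "servo_tool", "arguments": {"series": [[0,0,0.001,0,0,0],[0,0,0.002,0,0,0],[0,0,0.002,0,0,0]]}}

```text
t: 4.35
ee_pos: [0.5549, -0.0025, 0.0116]
tool_rot: [-0.0, -0.626, 0.78, -0.0]
force: [-0.1, 0.1, -0.0]
opening: 0.0002
```

Request:
{"name": "servo_tool", "arguments": {"series": [[0,0,0.001,0,0,0],[0,0,0.002,0,0,0],[0,0,0.002,0,0,0]]}}

```text
t: 4.72
ee_pos: [0.5549, -0.0025, 0.0105]
tool_rot: [-0.0, -0.626, 0.78, 0.0]
force: [-0.7, -0.1, -1.3]
opening: -0.0001
```

Request:
{"name": "servo_tool", "arguments": {"series": [[0,0,0.001,0,0,0],[0,0,0.001,0,0,0]]}}

```text
t: 4.97
ee_pos: [0.5549, -0.0025, 0.01]
tool_rot: [-0.0, -0.626, 0.78, 0.0]
force: [0.9, 0.5, -0.2]
opening: 0.0002
```

Request:
{"name": "servo_tool", "arguments": {"series": [[0,0,0.001,0,0,0],[0,0,0.002,0,0,0],[0,0,0.002,0,0,0]]}}

```text
t: 5.35
ee_pos: [0.5549, -0.0025, 0.009]
tool_rot: [-0.0, -0.626, 0.78, 0.0]
force: [-0.3, 0.1, -0.0]
opening: -0.0003
```

```bash
python3 -c "
from h import *
im,d=shot('side','s1.png');cv2.imwrite('pics/s1c.png',cv2.resize(im[190:290,220:340,::-1],None,fx=6,fy=6,interpolation=cv2.INTER_CUBIC))
W=world('side',d); m=cams.camera_model('side')
p=m['view']@[.5549,-.0025,.009,1]; print(p[:3], m['fx']*p[0]/p[2]+m['cx'], m['fy']*p[1]/p[2]+m['cy'])
W0=np.load('sideW.npy'); ch=(W[...,2]-W0[...,2]>.008)&(abs(W[...,0]-.555)<.05)&(abs(W[...,1])<.06)&(W[...,2]<.05)
q=W[ch]; print(ch.sum(), np.nanpercentile(q,[0,5,50,95],axis=0).round(4))"
```

```text
[0.00925798 0.09443979 1.13240077] 279.03947848780496 249.32541261841448
40 [[ 0.5428 -0.018   0.0323]
 [ 0.543  -0.0159  0.0333]
 [ 0.5564 -0.01    0.0443]
 [ 0.5652 -0.0035  0.0496]]
```

View pics/s1c.png

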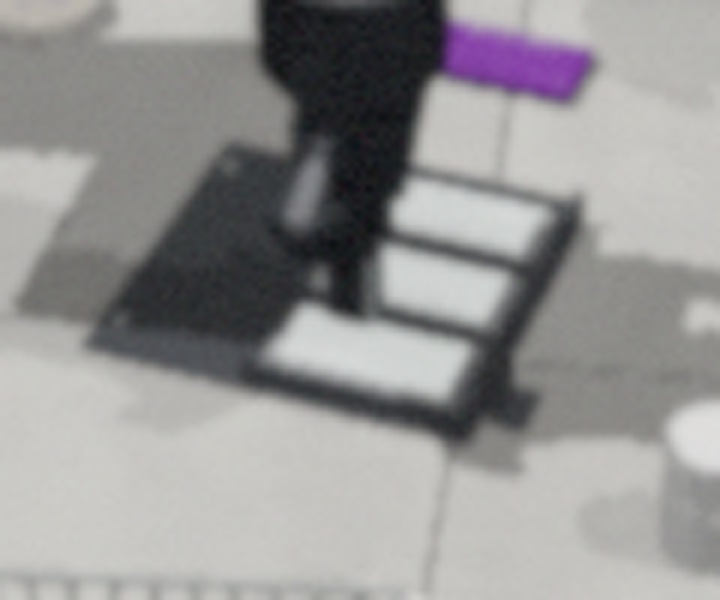

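```bash
python3 -c "
from h import *
im,d=shot('side','s2.png'); W=world('side',d); m=cams.camera_model('side'); print(m['fx'],np.linalg.inv(m['view'])[:3,3])
for c in (275,278,281):
  for v in range(222,256,2): print(c,v,im[v,c].max(),W[v,c].round(4),np.load('sideW.npy')[v,c].round(4)) 
"; python3 g.py .556 -.003 .014 -102.6
```

```text
449.6179424195969 [ 0.68344254 -0.86082632  0.74254539]
275 222 40 [ 0.5492 -0.0248  0.1108] [0.5264 0.117  0.0036]
275 224 55 [ 0.5526 -0.0463  0.1213] [0.5277 0.1087 0.0031]
275 226 48 [ 0.5543 -0.0577  0.1243] [0.5318 0.0827 0.0162]
275 228 34 [ 0.5549 -0.0614  0.1215] [0.5317 0.0826 0.0095]
275 230 36 [ 0.5541 -0.057   0.1123] [0.5342 0.0667 0.0152]
275 232 32 [ 0.5528 -0.0494  0.1004] [0.5349 0.062  0.0122]
275 234 39 [ 0.5494 -0.0286  0.0779] [0.5363 0.0528 0.0129]
275 236 55 [ 0.547  -0.0141  0.0602] [0.5382 0.0401 0.0165]
275 238 52 [ 0.547  -0.015   0.0546] [0.5386 0.0374 0.012 ]
275 240 54 [ 0.5465 -0.0124  0.0462] [0.5404 0.0257 0.0149]
275 242 138 [ 0.5456 -0.007   0.0354] [0.5412 0.02   0.013 ]
275 244 201 [0.5427 0.0106 0.0143] [0.5431 0.0083 0.0162]
275 246 209 [0.5435 0.0054 0.0121] [0.5435 0.0052 0.0123]
275 248 214 [ 0.5449 -0.0039  0.0133] [ 0.5449 -0.0043  0.0137]
275 250 211 [ 0.5462 -0.0123  0.014 ] [ 0.5458 -0.0103  0.0122]
275 252 168 [ 0.5468 -0.0166  0.0111] [ 0.5468 -0.0166  0.0112]
275 254 91 [ 0.5484 -0.0268  0.0136] [ 0.5485 -0.0279  0.0144]
278 222 27 [
[... 1526 characters left out ...]
09 -0.0089  0.0513] [0.5548 0.0339 0.0165]
281 240 91 [ 0.5613 -0.0113  0.0469] [0.5558 0.0265 0.016 ]
281 242 103 [ 0.5612 -0.0109  0.0403] [0.5559 0.0256 0.0101]
281 244 179 [0.558  0.0112 0.0155] [0.5577 0.0131 0.0139]
281 246 209 [0.5589 0.0045 0.0146] [0.5586 0.0064 0.0129]
281 248 213 [ 0.5604 -0.0058  0.0167] [ 0.5601 -0.0037  0.015 ]
281 250 213 [ 0.5613 -0.0127  0.0161] [ 0.5609 -0.0099  0.0137]
281 252 203 [ 0.5621 -0.0179  0.0141] [ 0.5625 -0.021   0.0168]
281 254 151 [ 0.5635 -0.0277  0.0161] [ 0.5634 -0.027   0.0154]
t 5.45 pos [ 0.5549 -0.0025  0.0091] F [ 0.62  0.08 -0.46] open 0.0004 q [-0.11  0.22  1.63 -0.    1.29  1.68]
row [ 0.0005 -0.0023 -0.0098 -0.     -0.0001  0.0006]
```

Request:
{"name": "servo_tool", "arguments": {"series": [[0,0,0.002,0,0,0],[0,0,0.004,0,0,0],[0,0,0.004,0,0,0]]}}

```text
t: 5.82
ee_pos: [0.5548, -0.0025, 0.0069]
tool_rot: [-0.0, -0.626, 0.78, 0.0]
force: [0.1, 0.4, -0.5]
opening: -0.0
```

```bash
python3 -c "
from h import *
im,d=shot('side','s3.png');cv2.imwrite('pics/s3c.png',cv2.resize(im[200:265,240:320,::-1],None,fx=9,fy=9,interpolation=cv2.INTER_CUBIC))
a=cv2.imread('pics/s2.png').max(2)[:,:]; 
for c in (273,276,279,282): print(c,im[238:252,c].max(-1),a[238:252,c])
print(r.state()['force'],r.state()['ee_pos'])"
```

```text
273 [ 79  72  98 142 179 198 208 209 211 212 214 213 203 183] [ 86  73 100 148 186 203 208 210 210 211 214 213 205 182]
276 [ 40  33  40  51  74 132 179 202 209 211 214 216 212 202] [ 40  40  39  63 118 167 196 206 209 212 214 215 212 200]
279 [ 45  45  42  48  56  97 149 189 207 210 214 215 215 210] [ 41  44  44  50  77 128 178 202 210 212 214 216 215 210]
282 [108 108 101 100 101 130 168 197 206 210 210 212 212 212] [107 102  97  96 102 141 182 204 208 212 211 211 212 213]
[1.27747738 0.1892631  0.31132156] [ 0.55485797 -0.00254396  0.00699804]
```

View pics/s3c.png

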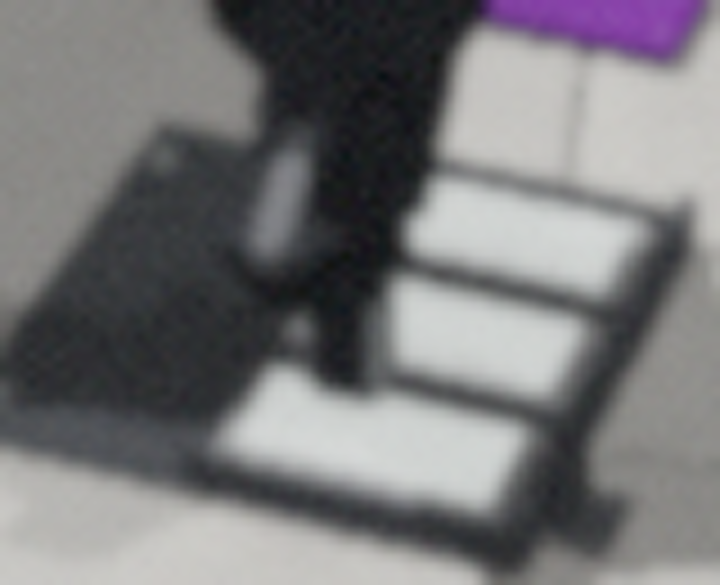

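The finger is now at crop (350,385), above the far part of the reject case. It is clearly still in the air, so the real tips sit higher than the reported TCP. I keep lowering in small steps against the force reading.

Request:
{"name": "servo_tool", "arguments": {"series": [[0,0,0.002,0,0,0],[0,0,0.004,0,0,0],[0,0,0.004,0,0,0]]}}

```text
t: 6.25
ee_pos: [0.5548, -0.0025, 0.005]
tool_rot: [-0.0, -0.626, 0.78, 0.0]
force: [-0.5, -0.1, -0.3]
opening: -0.0002
```

Request:
{"name": "servo_tool", "arguments": {"series": [[0,0,0.002,0,0,0],[0,0,0.004,0,0,0],[0,0,0.004,0,0,0]]}}

```text
t: 6.62
ee_pos: [0.5548, -0.0025, 0.003]
tool_rot: [-0.0, -0.626, 0.78, 0.0]
force: [0.1, 0.2, -0.2]
opening: -0.0
```

Request:
{"name": "servo_tool", "arguments": {"series": [[0,0,0.002,0,0,0],[0,0,0.004,0,0,0],[0,0,0.004,0,0,0]]}}

```text
t: 7.0
ee_pos: [0.5548, -0.0025, 0.0009]
tool_rot: [-0.0, -0.626, 0.78, 0.0]
force: [-0.6, -0.3, 0.5]
opening: 0.0002
```

```bash
python3 -c "
from h import *
im,d=shot('side','s4.png')
for c in (276,279): print(c,im[238:252,c].max(-1))
print(r.state()['force'],r.state()['ee_pos'])"
```

```text
276 [ 34  33  36  41  44  54  89 139 185 205 213 214 211 201]
279 [ 42  44  43  43  43  43  55 104 156 190 207 210 212 209]
[0.52639674 0.49047009 0.36191497] [ 0.55489452 -0.00253213  0.00103014]
```

Request:
{"name": "servo_tool", "arguments": {"series": [[0,0,0.002,0,0,0],[0,0,0.004,0,0,0],[0,0,0.004,0,0,0]]}}

```text
t: 7.42
ee_pos: [0.5548, -0.0025, -0.0011]
tool_rot: [-0.0, -0.626, 0.78, 0.0]
force: [-0.2, -0.4, -0.4]
opening: 0.0004
```

Request:
{"name": "servo_tool", "arguments": {"series": [[0,0,0.002,0,0,0],[0,0,0.003,0,0,0],[0,0,0.003,0,0,0]]}}

```text
t: 7.8
ee_pos: [0.5549, -0.0025, -0.0024]
tool_rot: [-0.0, -0.626, 0.78, -0.0]
force: [-0.0, 1.1, -1.1]
opening: -0.0001
```

Request:
{"name": "servo_tool", "arguments": {"series": [[0,0,0.001,0,0,0],[0,0,0.002,0,0,0],[0,0,0.003,0,0,0],[0,0,0.003,0,0,0]]}}

```text
t: 8.3
ee_pos: [0.5549, -0.0025, -0.004]
tool_rot: [-0.0, -0.626, 0.78, 0.0]
force: [0.2, 0.4, -0.5]
opening: -0.0006
```

```bash
python3 -c "
from h import *
im,d=shot('side','s5.png')
for c in (276,279): print(c,im[238:252,c].max(-1))
cv2.imwrite('pics/s5c.png',cv2.resize(im[225:265,255:305,::-1],None,fx=14,fy=14,interpolation=cv2.INTER_CUBIC))
print(r.state()['force'],r.state()['ee_pos'])"
```

```text
276 [ 25  29  37  36  44  47  45  68 114 168 199 210 209 201]
279 [ 43  41  40  44  45  44  46  50  71 130 179 202 210 207]
[-0.33376164  0.15261636  0.2666583 ] [ 0.55491784 -0.00252417 -0.00393468]
```

View pics/s5c.png

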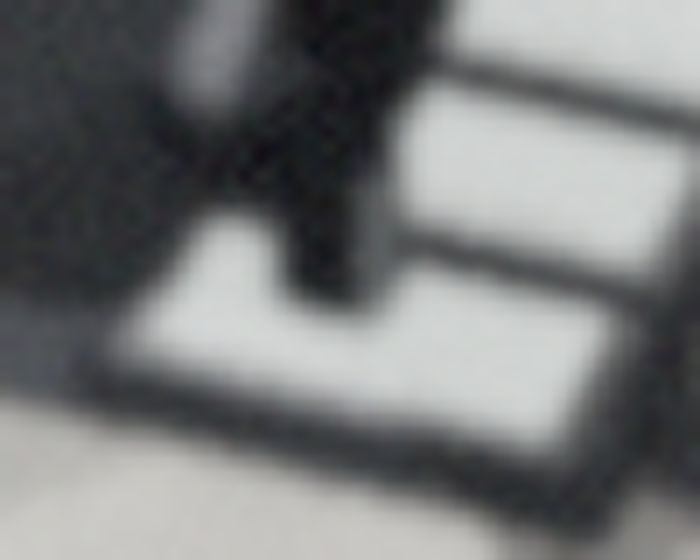

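The finger's lower end is at crop (330,305), row 246.8, over the middle of the case and still just clear of it.

Request:
{"name": "servo_tool", "arguments": {"series": [[0,0,0.001,0,0,0],[0,0,0.002,0,0,0],[0,0,0.003,0,0,0],[0,0,0.003,0,0,0]]}}

```text
t: 8.85
ee_pos: [0.5549, -0.0025, -0.0055]
tool_rot: [-0.0, -0.626, 0.78, 0.0]
force: [-0.6, -0.2, -1.1]
opening: -0.0001
```

Request:
{"name": "servo_tool", "arguments": {"series": [[0,0,0.001,0,0,0],[0,0,0.002,0,0,0],[0,0,0.002,0,0,0]]}}

```text
t: 9.22
ee_pos: [0.5549, -0.0025, -0.0065]
tool_rot: [-0.0, -0.626, 0.78, 0.0]
force: [-0.4, -0.9, -0.2]
opening: -0.0004
```

Request:
{"name": "servo_tool", "arguments": {"series": [[0,0,0.001,0,0,0],[0,0,0.002,0,0,0],[0,0,0.002,0,0,0]]}}

```text
t: 9.6
ee_pos: [0.5549, -0.0025, -0.0075]
tool_rot: [-0.0, -0.626, 0.78, 0.0]
force: [0.3, -0.3, 0.4]
opening: 0.0005
```

```bash
python3 -c "
from h import *
im,d=shot('side','s6.png')
for c in (276,279): print(c,im[238:254,c].max(-1))
W=world('side',d)
for v in range(238,252): print(v,W[v,276:281].mean(0).round(4))
s=r.state();print(s['force'],s['tau'].round(2),s['ee_pos'])"
```

```text
276 [ 29  28  34  35  38  43  43  45  59 113 167 198 207 197 177 143]
279 [ 37  39  40  44  41  45  49  41  45  70 120 173 199 203 192 167]
238 [ 0.5583 -0.0398  0.0756]
239 [ 0.5576 -0.036   0.0695]
240 [ 0.556  -0.0257  0.0579]
241 [ 0.5543 -0.0147  0.0457]
242 [ 0.5544 -0.0151  0.043 ]
243 [ 0.5542 -0.0143  0.0391]
244 [ 0.5544 -0.0159  0.0372]
245 [ 0.554  -0.0129  0.0316]
246 [ 0.5542 -0.0146  0.0298]
247 [ 0.5542 -0.0146  0.0266]
248 [ 0.553  -0.0073  0.0171]
249 [ 0.553  -0.0075  0.014 ]
250 [ 0.5535 -0.0106  0.0134]
251 [ 0.5542 -0.0153  0.0142]
[-0.41780307  0.21740088 -0.72212006] [ -0.   -37.89 -27.46  -0.     0.    -0.  ] [ 0.55490894 -0.00253437 -0.00743848]
```

The depth readings show the finger's face ending at z≈0.025, about 10 mm above the case top at 0.0135. I come down most of that gap, then creep.

Request:
{"name": "servo_tool", "arguments": {"series": [[0,0,0.003,0,0,0],[0,0,0.006,0,0,0],[0,0,0.009,0,0,0],[0,0,0.011,0,0,0],[0,0,0.011,0,0,0]]}}

```text
t: 10.28
ee_pos: [0.5552, -0.0025, -0.0106]
tool_rot: [0.0, -0.626, 0.78, -0.0]
force: [-5.0, 1.1, 10.6]
opening: -0.0003
```

Request:
{"name": "servo_tool", "arguments": {"series": [[0,0,0.001,0,0,0],[0,0,0.002,0,0,0],[0,0,0.002,0,0,0]]}}

```text
t: 10.65
ee_pos: [0.5552, -0.0025, -0.0107]
tool_rot: [0.0, -0.626, 0.78, -0.0]
force: [-6.2, -0.1, 15.3]
opening: -0.0003
```

Contact: 15 N, about 5 N per mm. I draw a first stretch.

Request:
{"name": "servo_tool", "arguments": {"series": [[0,0.006,0,0,0,0],[0,0.012,0,0,0,0],[0,0.02,0,0,0,0],[0,0.028,0,0,0,0],[0,0.036,0,0,0,0],[0,0.04,0,0,0,0],[0,0.04,0,0,0,0]]}}

```text
t: 11.52
ee_pos: [0.5393, 0.0013, -0.0106]
tool_rot: [0.003, -0.626, 0.78, -0.003]
force: [1.9, -1.4, 8.2]
opening: -0.0002
```

```bash
cat > c.py <<'E'
from h import *
import sys
im,d=shot('side',sys.argv[1]); W=world('side',d); g=im.min(2)
m=(g>130)&(W[...,2]>.007)&(W[...,2]<.03)&(W[...,0]>.40)&(W[...,0]<.65)&(W[...,1]>-.06)&(W[...,1]<.16)
xr=np.array([.976,-.218]); yr=np.array([.218,.976]); P=W[m]-[.5697,.0465,0]
a=P[:,:2]@xr; b=P[:,:2]@yr
for lo in(-.073,-.022,.029):
    k=(b>lo)&(b<lo+.044); print('bay',lo,k.sum(),'x',np.percentile(a[k],[1,99]).round(4),'y',np.percentile(b[k],[2,98]).round(4))
s=r.state(); print(s['t'],s['force'].round(1),s['ee_pos'].round(4),s['opening'])
E
python3 c.py s7.png
```

```text
bay -0.073 269 x [-0.0544  0.0262] y [-0.0707 -0.0313]
bay -0.022 255 x [-0.0262  0.0419] y [-0.0175  0.0206]
bay 0.029 261 x [-0.0334  0.0427] y [0.033 0.072]
11.575 [ 2.2 -0.4  8.1] [ 0.5393  0.0013 -0.0106] -0.00012571687520422878
```

It follows: the case's rear edge has gone from about x=43 to 26 mm. I keep drawing with slightly more press.

Request:
{"name": "servo_tool", "arguments": {"series": [[0,0.008,0.001,0,0,0],[0,0.016,0.001,0,0,0],[0,0.024,0.001,0,0,0],[0,0.032,0.001,0,0,0],[0,0.04,0.001,0,0,0],[0,0.05,0.001,0,0,0],[0,0.058,0.001,0,0,0],[0,0.06,0.001,0,0,0]]}}

```text
t: 12.58
ee_pos: [0.5109, 0.0077, -0.0107]
tool_rot: [0.004, -0.626, 0.78, -0.004]
force: [4.2, -0.4, 8.2]
opening: 0.0001
```

```bash
python3 c.py s8.png
```

```text
bay -0.073 278 x [-0.0832 -0.0036] y [-0.0702 -0.0312]
bay -0.022 292 x [-0.037   0.0419] y [-0.0181  0.0199]
bay 0.029 282 x [-0.0387  0.0422] y [0.0322 0.0718]
12.625 [ 2.5 -0.7  8. ] [ 0.5109  0.0077 -0.0106] 0.000210530841292435
```

Request:
{"name": "servo_tool", "arguments": {"series": [[0,0.008,0.0005,0,0,0],[0,0.016,0.0005,0,0,0],[0,0.024,0.0005,0,0,0],[0,0.032,0.0005,0,0,0],[0,0.04,0.0005,0,0,0],[0,0.048,0.0005,0,0,0],[0,0.054,0.0005,0,0,0],[0,0.054,0.0005,0,0,0]]}}

```text
t: 13.62
ee_pos: [0.4848, 0.0136, -0.0107]
tool_rot: [0.004, -0.626, 0.78, -0.004]
force: [2.9, -0.0, 9.9]
opening: 0.0001
```

Request:
{"name": "servo_tool", "arguments": {"series": [[0,0,-0.02,0,0,0],[0,0,-0.1,0,0,0],[0,0,-0.14,0,0,0],[0,0,-0.14,0,0,0]], "hand": 0.85}}

```text
t: 14.12
ee_pos: [0.4809, 0.0141, 0.057]
tool_rot: [0.001, -0.626, 0.78, -0.001]
force: [0.2, 0.5, -0.8]
opening: 0.0718
```

```bash
python3 c.py s9.png; python3 -c "
from h import *
im=cv2.imread('pics/s9.png');cv2.imwrite('pics/s9c.png',cv2.resize(im[180:270,220:320],None,fx=8,fy=6.6,interpolation=cv2.INTER_CUBIC)[:600,:800])"; python3 g.py .488 .013 .03 -102.6
```

```text
bay -0.073 354 x [-0.1112 -0.0287] y [-0.0704 -0.0312]
bay -0.022 295 x [-0.0372  0.042 ] y [-0.0177  0.0205]
bay 0.029 275 x [-0.0378  0.0416] y [0.0336 0.0726]
14.175 [-0.1 -0.4  0.1] [0.4797 0.0142 0.0554] 0.0726562322294181
t 14.18 pos [0.4797 0.0142 0.0554] F [-0.07 -0.4   0.1 ] open 0.0727 q [-0.09  0.01  1.76 -0.    1.37  1.7 ]
row [-0.0012 -0.0166  0.0509 -0.0003  0.      0.0006]
```

View pics/s9c.png

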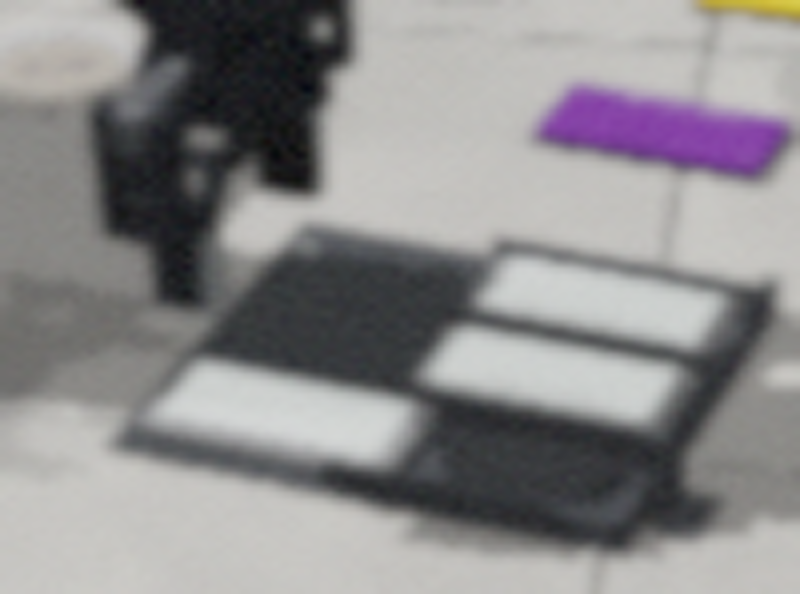

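The reject case lies on the apron at crop (285,410), with its neighbours untouched. The gripper is open, and I descend around the case.

Request:
{"name": "servo_tool", "arguments": {"series": [[-0.0012,-0.0166,0,0,0,0],[-0.0012,-0.0166,0.05,0,0,0],[-0.0012,-0.0166,0.1,0,0,0],[-0.0012,-0.0166,0.125,0,0,0],[-0.0012,-0.0166,0.13,0,0,0],[-0.0012,-0.0166,0.13,0,0,0]], "hand": 0.72}}

```text
t: 14.92
ee_pos: [0.4885, 0.0129, -0.0093]
tool_rot: [0.0, -0.626, 0.78, -0.0]
force: [-0.1, 0.1, -0.1]
opening: 0.0615
```

```bash
python3 g.py .488 .0125 -.022 -102.6; python3 c.py s10.png;python3 -c "
from h import *
im=cv2.imread('pics/s10.png');cv2.imwrite('pics/s10c.png',cv2.resize(im[200:270,220:320],None,fx=8,fy=8,interpolation=cv2.INTER_CUBIC))"
```

```text
t 14.93 pos [ 0.4885  0.0129 -0.0093] F [-0.13  0.08 -0.07] open 0.0615 q [-0.09  0.1   1.8  -0.    1.23  1.7 ]
row [ 0.001   0.0008  0.0253 -0.0004  0.      0.0006]
bay -0.073 220 x [-0.1091 -0.03  ] y [-0.0704 -0.0307]
bay -0.022 290 x [-0.0373  0.0419] y [-0.0175  0.0198]
bay 0.029 276 x [-0.0386  0.0424] y [0.0321 0.0719]
14.975 [-0.1 -0.2  0.4] [ 0.4888  0.0129 -0.0089] 0.06158556037123935
```

View pics/s10c.png

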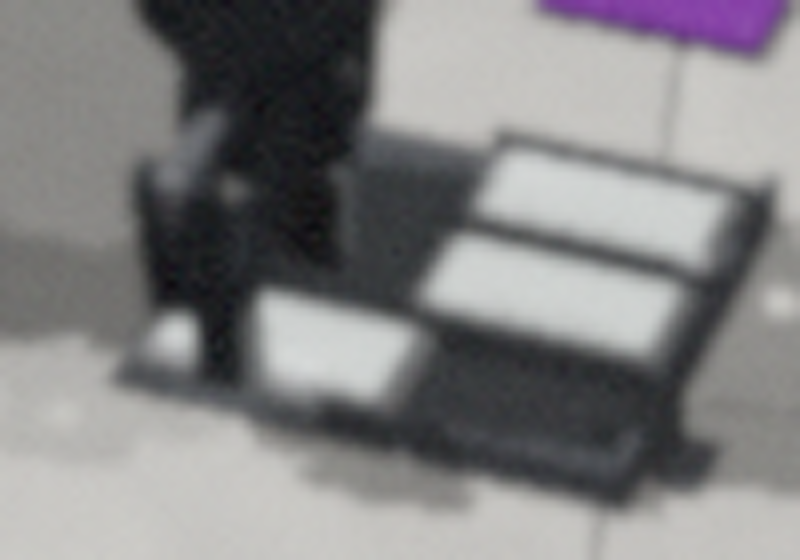

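The fingers straddle the case, the near one at crop (220,370) and the far one at (320,260), and all three cases are where expected. I lower to the apron.

Request:
{"name": "servo_tool", "arguments": {"series": [[0.001,0.001,0.006,0,0,0],[0.001,0.001,0.012,0,0,0],[0.001,0.001,0.018,0,0,0],[0.001,0.001,0.022,0,0,0],[0.001,0.001,0.025,0,0,0],[0.001,0.001,0.025,0,0,0]]}}

```text
t: 15.72
ee_pos: [0.4873, 0.0126, -0.0223]
tool_rot: [-0.0, -0.626, 0.78, 0.0]
force: [0.7, -0.6, -0.2]
opening: 0.0612
```

No contact with the floor. I close gently.

Request:
{"name": "servo_tool", "arguments": {"series": [[0,0,0,0,0,0],[0,0,0,0,0,0],[0,0,0,0,0,0],[0,0,0,0,0,0],[0,0,0,0,0,0]], "hand": 0.3, "newtons": 40}}

```text
t: 16.35
ee_pos: [0.4879, 0.0127, -0.0218]
tool_rot: [0.0, -0.626, 0.78, -0.0]
force: [0.6, 2.1, 3.8]
opening: 0.0431
```

Request:
{"name": "servo_tool", "arguments": {"series": [[0,0,-0.01,0,0,0],[0,0,-0.03,0,0,0],[0,0,-0.06,0,0,0],[0,0,-0.06,0,0,0]], "newtons": 50}}

```text
t: 16.85
ee_pos: [0.489, 0.0121, 0.01]
tool_rot: [0.001, -0.626, 0.78, -0.002]
force: [0.5, -0.1, -0.0]
opening: 0.0424
```

```bash
python3 g.py .515 -.264 .0875 -85.3; python3 -c "
from h import *
im,d=shot('side','s11.png');cv2.imwrite('pics/s11c.png',cv2.resize(im[190:270,220:320,::-1],None,fx=7,fy=7,interpolation=cv2.INTER_CUBIC))"
```

```text
t 16.85 pos [0.489  0.0121 0.01  ] F [ 0.46 -0.14 -0.  ] open 0.0424 q [-0.09  0.08  1.79 -0.    1.27  1.7 ]
row [ 5.278e-01 -1.714e-01 -1.541e-01 -2.700e-03 -5.000e-04 -1.917e-01]
```

View pics/s11c.png

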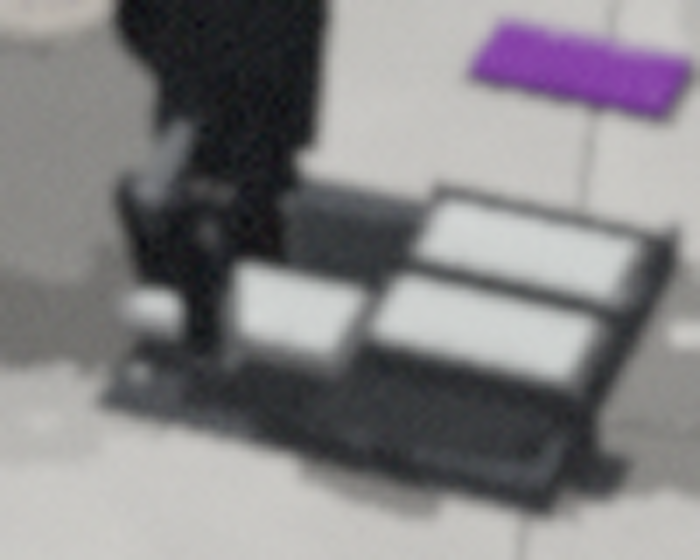

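Lifted level and held, at crop (150–370, 310). I raise it and carry it over the basket.

Request:
{"name": "servo_tool", "arguments": {"series": [[0,0,-0.05,0,0,0],[0,0,-0.1,0,0,0],[0,0,-0.16,0,0,0],[0.05,-0.017,-0.17,0,0,-0.02],[0.11,-0.036,-0.17,0,0,-0.04],[0.18,-0.058,-0.17,0,0,-0.065],[0.25,-0.081,-0.17,0,0,-0.09],[0.32,-0.104,-0.17,0,0,-0.115],[0.39,-0.127,-0.17,0,0,-0.14],[0.45,-0.146,-0.17,0,0,-0.165],[0.5,-0.162,-0.17,0,0,-0.18],[0.528,-0.171,-0.17,-0.002,0,-0.192],[0.528,-0.171,-0.17,-0.002,0,-0.192],[0.528,-0.171,-0.17,-0.002,0,-0.192]]}}

```text
t: 18.65
ee_pos: [0.5132, -0.263, 0.0924]
tool_rot: [0.001, 0.736, -0.677, -0.002]
force: [-0.2, 0.6, 0.0]
opening: 0.0426
```

```bash
python3 g.py .515 -.264 .0 -85.3; python3 -c "
from h import *
im,d=shot('side','s12.png');cv2.imwrite('pics/s12c.png',cv2.resize(im[200:370,150:320,::-1],None,fx=3.5,fy=3.5,interpolation=cv2.INTER_CUBIC))"
```

```text
t 18.65 pos [ 0.5132 -0.263   0.0924] F [-0.21  0.62  0.01] open 0.0426 q [-0.57  0.2   1.48 -0.    1.47  0.92]
row [ 0.0026 -0.0041  0.1849  0.0024  0.0008  0.0003]
```

View pics/s12c.png

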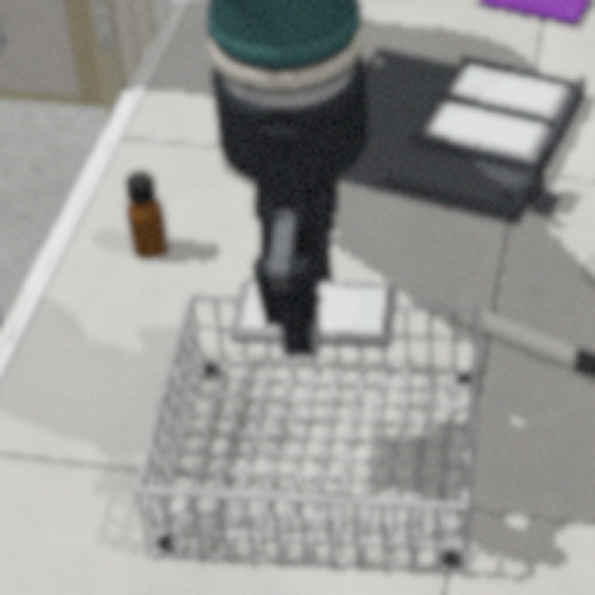

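The case is held level over the basket, with its shadow inside it. I lower it.

Request:
{"name": "servo_tool", "arguments": {"series": [[0.003,-0.004,0.03,0,0,0],[0.003,-0.004,0.07,0,0,0],[0.003,-0.004,0.11,0,0,0],[0.003,-0.004,0.14,0,0,0],[0.003,-0.004,0.17,0,0,0],[0.003,-0.004,0.19,0,0,0],[0.003,-0.004,0.2,0,0,0],[0.003,-0.004,0.2,0,0,0],[0.003,-0.004,0.2,0,0,0]]}}

```text
t: 19.82
ee_pos: [0.5158, -0.2653, -0.0064]
tool_rot: [0.001, 0.736, -0.677, -0.0]
force: [0.6, 0.1, -1.0]
opening: 0.0425
```

Request:
{"name": "servo_tool", "arguments": {"series": [[0,0,0.003,0,0,0],[0,0,0.006,0,0,0],[0,0,0.009,0,0,0],[0,0,0.009,0,0,0]]}}

```text
t: 20.32
ee_pos: [0.5152, -0.2649, -0.0118]
tool_rot: [0.001, 0.736, -0.677, -0.001]
force: [-0.0, 0.3, 0.1]
opening: 0.0426
```

```bash
python3 g.py .515 -.264 -.015 -85.3; python3 -c "
from h import *
im,d=shot('side','s13.png');cv2.imwrite('pics/s13c.png',cv2.resize(im[230:380,160:310,::-1],None,fx=4,fy=4,interpolation=cv2.INTER_CUBIC))"
```

```text
t 20.32 pos [ 0.5152 -0.2649 -0.0118] F [-0.03  0.35  0.06] open 0.0426 q [-0.57  0.3   1.58 -0.    1.27  0.92]
row [-0.0018  0.0001  0.0063  0.0022  0.0004  0.0004]
```

View pics/s13c.png

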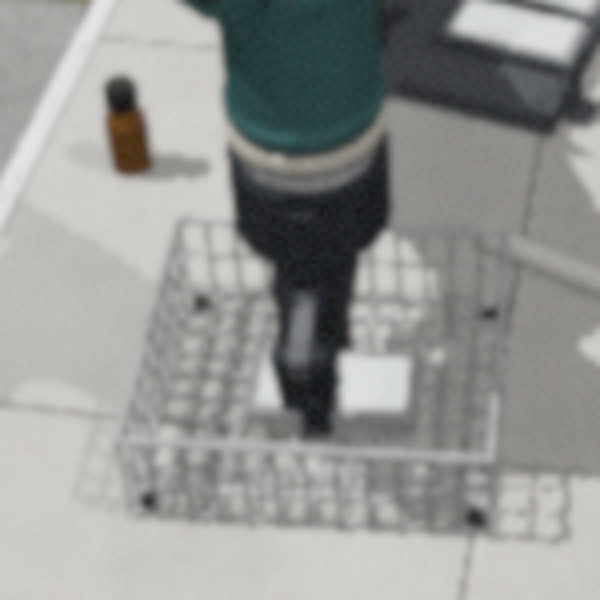

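The case is inside the basket at crop (340,385), level, with its underside about 7 mm above the bottom. Down 3 mm more, then release and withdraw.

Request:
{"name": "servo_tool", "arguments": {"series": [[0,0,0.003,0,0,0],[0,0,0.006,0,0,0],[0,0,0.006,0,0,0]]}}

```text
t: 20.75
ee_pos: [0.5152, -0.2649, -0.0149]
tool_rot: [0.001, 0.736, -0.677, -0.001]
force: [-0.2, 1.1, -1.5]
opening: 0.042
```

Request:
{"name": "servo_tool", "arguments": {"series": [[0,0,0,0,0,0],[0,0,0,0,0,0],[0,0,0,0,0,0],[0,0,0,0,0,0]], "hand": 0.8}}

```text
t: 21.25
ee_pos: [0.5154, -0.265, -0.0145]
tool_rot: [0.001, 0.736, -0.677, -0.001]
force: [-0.5, 0.2, -0.4]
opening: 0.0686
```

Request:
{"name": "servo_tool", "arguments": {"series": [[0,0,-0.02,0,0,0],[0,0,-0.08,0,0,0],[0,0,-0.16,0,0,0],[0,0,-0.26,0,0,0],[0,0,-0.36,0,0,0],[0,0.2,-0.46,0,0,0],[0,0.3,-0.46,0,0,0],[0,0.3,-0.46,0,0,0],[0,0.3,-0.46,0,0,0]]}}

```text
t: 22.38
ee_pos: [0.3655, -0.278, 0.2182]
tool_rot: [0.001, 0.735, -0.678, 0.001]
force: [-0.3, -0.1, 0.5]
opening: 0.0682
```

```bash
python3 - <<'E'
from h import *
c,s=np.cos(np.radians(4.7)),np.sin(np.radians(4.7))
for n in('top','side'):
    im,d=shot(n,n+'F.png'); W=world(n,d)
    m=(im.min(2)>150)&(W[...,2]>.011)&(W[...,2]<.025)&(abs(W[...,0]-.515)<.07)&(abs(W[...,1]+.264)<.055)
    k,l,st,_=cv2.connectedComponentsWithStats(m.astype(np.uint8)); i=1+st[1:,4].argmax(); p=W[l==i]
    q=cv2.minAreaRect((p[:,:2]*1000).astype(np.float32)); e=np.array(q[0])-[515.4,-264]
    print(n,len(p),q,'basket xy',c*e[0]+s*e[1],-s*e[0]+c*e[1],'z',np.percentile(p[:,2],[5,50,95]).round(4), 'planefit',np.linalg.lstsq(np.c_[p[:,:2],np.ones(len(p))],p[:,2],rcond=None)[0].round(3))
    for lb in('objective_can','oil_bottle','petri_dish'):
        for t in cams.silhouettes(n,lb)[:1]: print(lb,t['score'],np.round(t['uv']))
st=r.state();print(st['t'],st['ee_pos'],st['force'])
im=cv2.imread('pics/sideF.png');cv2.imwrite('pics/sFc.png',cv2.resize(im[150:390,150:390],None,fx=2.5,fy=2.5))
E
python3 c.py s15.png
```

```text
top 397 ((517.67822265625, -265.8687744140625), (78.7808609008789, 40.361595153808594), 5.799871444702148) basket xy 2.1174372862604085 -2.0491646153639547 z [0.0131 0.016  0.0193] planefit [0.004 0.012 0.017]
objective_can 0.4 [280. 198.]
petri_dish 0.91 [199. 275.]
side 620 ((515.5115966796875, -264.2102355957031), (81.94220733642578, 44.029518127441406), 5.509422302246094) basket xy 0.09399503204847982 -0.21867272021935574 z [0.0144 0.0166 0.0187] planefit [ 0.009 -0.     0.012]
objective_can 0.56 [339. 273.]
oil_bottle 0.61 [192. 260.]
petri_dish 0.47 [230. 188.]
22.775 [ 0.36708256 -0.27712511  0.21518951] [-0.09918995  0.19301214 -0.95353433]Traceback (most recent call last):
  File "c.py", line 8, in <module>
    k=(b>lo)&(b<lo+.044); print('bay',lo,k.sum(),'x',np.percentile(a[k],[1,99]).round(4),'y',np.percentile(b[k],[2,98]).round(4))
                                                     ~~~~~~~~~~~~~^^^^^^^^^^^^^
    return _quantile_unchecked(
        a, q, axis, out, overwrite_input, method, keepdims, weights)
    return _ureduce(a,
                    func=_quantile_ureduce_func,
    ...<5 lines>...
                    overwrite_input=overwrite_input,
                    method=method)
    r = func(a, **kwargs)
    result = _quantile(arr,
                       quantiles=q,
    ...<2 lines>...
                       out=out,
                       weights=wgt)
    slices_having_nans = np.isnan(arr[-1, ...])
                                  ~~~^^^^^^^^^
IndexError: index -1 is out of bounds for axis 0 with size 0
```

```bash
sed -i 's/(-.073,-.022,.029)/(-.022,.029)/' c.py; python3 c.py s16.png; python3 -c "
from plant import r; print(r.finish_job())"
```

```text
bay -0.022 330 x [-0.0395  0.0445] y [-0.02    0.0208]
bay 0.029 293 x [-0.0398  0.045 ] y [0.0314 0.0712]
22.875 [0.2 0.2 0.3] [ 0.3669 -0.2772  0.2153] 0.068750795983067
the job is handed in; nothing more can be done
None
```

I drew the rejected case (the right-hand bay, with the tab behind it) about 74 mm out onto the apron and placed it in the wire basket. I pressed lightly on top to draw it: 15 N at first contact, 8–10 N at the checks along the way. I then gripped it by its sides, lowered it and let it go a few millimetres above the bottom. The job was handed in at about 23 s; no verdict was reported.

**Last checks:**
- **Rejected case:** it lies about 2 mm from the basket centre by the top camera and under 1 mm by the side camera. Its top is at z≈16.5 mm, so it rests on the bottom, and the plane fit shows it flat.
- **Good cases:** both are in their bays, within a few millimetres of where they were measured earlier.
- **Bystanders:** the bottle, petri dish and can were detected within a few pixels of their starting places in the side view.
- **Robot:** it is clear of everything.

**What disagreed or failed:**
- **Fingertip height:** the shut fingertips touched the case about 24 mm above the reported tool position, so I found contact by force and depth readings.
- **Top-camera detection:** the top camera reported the objective can at the rack, with a low score of 0.40, and returned no oil bottle at the end. I relied on the side view for those two.
- **Unviewed picture:** the viewer's 12-picture limit was reached, so I checked the final state only by measurement and did not see the last picture.

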